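Put the tablet carton away and ease the sprung bin lid shut

ROBOT

A 6-joint arm with a two-finger parallel gripper is mounted at the origin on a cart in front of the work surface, level with it; the furniture and walls round the work are solid. World frame = base frame: x ahead of the robot, y to its left, z up, the work surface at z = 0. Lengths are in m, angles in rad, forces in N, time in s.
With the tool pointing down it reaches from about 0.275 to 0.725 m from the base axis. Payload 15.9 kg.
Tool frame: the origin (TCP) lies midway between the tips of the shut fingers; the grasp point (between the pads) lies 19 mm behind it; z points along the fingers, y is the line along which they close (so a half turn about z gives the same grasp; the last joint's range is limited). The gripper opens to 85 mm and grips with 20 to 120 N. Pads are 22 mm wide; open, the fingers measure 114 mm over their backs; the gripper's body (76 mm by 85 mm) begins 54 mm behind the grasp point. The pads swing forward as they close: fully open they stand 13 mm farther back than shut.
Start: joints at [-1.152, 0.213, -0.034, 1.323, 0, 1.571], TCP at [0.203, -0.457, 0.231] pointing down, gripper open.
Joint ranges: [-2.98, 2.98], [-0.74, 1.72], [-1.14, 1.35], [-2.1, 2.04], [-1.57, 1.44], [-3.14, 3.14]. Speed limits (rad/s): [1.89, 1.89, 2.39, 2.57, 3.14, 3.14].

INTERFACE

Orientations are given as [roll, pitch, yaw] about the fixed x, y, z axes, in that order (R = Rz(yaw) Ry(pitch) Rx(roll)).
In Python, from cell import robot gives the robot as it stands.
- The arm moves only by the shell command python3 -m creep 'ROWS' [FORCE]. ROWS is rows parted by semicolons, their numbers by spaces, 1 to 5 of them, each of 5 numbers: the finger opening in m, then dx, dy, dz in m, then a turn about the tool's z in rad; each row is the pose to reach, as a shift and turn from the pose commanded when the command began, along the tool's axes at that moment; what a row does not reach only later rows make up. A row lasts 1/12 s, in which the tool goes at most 0.0417 m and 0.125 rad, less where a joint would pass 70% of its speed; a pose out of reach is approached as far as the arm can. The fingers move at their own pace and stop on an object; FORCE is the grip in N (left out, the last holds). Time passes only in rows, so rows that do not move let the fingers close. It prints the time, the measured TCP pose, the force, the opening and the grip force at its end.
- robot.state(): the state, without advancing time (a new reading comes with each control period).
- robot.snapshot(name): name is "scene" or "side" or "wrist"; returns a dict with "frame" (400x640x3 uint8, red, green, blue), "vfov" (degrees; the focal length in pixels is half the picture's height over the tangent of half this angle, whatever the lens; pixels are square), "cx", "cy" (the principal point, pixels), "camera_from_world" (4x4, takes a point from world to camera coordinates); the wrist camera has in their place "mount" (4x4, takes a point from camera to tool coordinates, whose origin is the TCP and whose axes are the flange's). Camera axes: x right, y up, looking along -z (the intrinsics and any distortion apply to the point x, -y, -z); pixel columns grow to the right and rows downward; lengths in m; the calibration is good to about 2 mm. A picture is of the moment at which its call begins: read the wrist's pose just before it. There is no depth.
- robot.hand_in(): hands the job in; it is judged then, once.
Trained networks look in the newest picture that a camera, given by its name, has taken for a name from the list of things; names that differ only in an ending like _2 or _b are one class to them, and where a whole thing is asked for, a point or a joint stands for the part that bears it (a point fixed in the world has none). Each returns a list of dicts, best first, with "score" (0 to 1); they miss things now and then, are a little off and sometimes report something else, mostly with a low value. They report only what shows in the picture. A call takes as long as a camera call. They do not tell look-alikes from the thing itself.
- robot.find_in(query, camera): "rect" ([left, top, right, bottom] in pixels, round what is visible of it).
- robot.silhouettes(query, camera): "pixels" (400x640 bool, what is visible of it) and "rect" ([left, top, right, bottom] in pixels, round what is visible of it).
The state is a dict: "time_s": time; "joints": joint angles; "joint_velocities": joint speeds; "tau": joint torques, N m; "eef_pos": TCP position; "eef_rot": TCP orientation; "wrist_force": force on the tool from outside, world axes, zero at the start; "ft_torque": the same for the moment, N m; "finger_gap": finger opening in m; "finger_force": force on a finger pad.
Only numpy, scipy, OpenCV 4.12 (cv2) and the standard library are available. Lean on these libraries where they do the work, as an engineer would, in place of code of your own. Each camera call takes 0.05 s, during which the arm holds its last target. There are 200 camera calls.

TASK

Lay the long flat tablet carton flat in the open medicine bin, then close the bin's spring-loaded lid. Bring the lid down by its handle all the way until it is fully shut, holding it back so that it never snaps or slams - the noise frightens the animals - and leave the upright carton and the bottle where they stand.

Things in the scene. Friction and masses are not known exactly. Their poses are not given: they have to be found in the camera images.
- white_carton: long flat white tablet carton lying on the table, 42 (its x) x 115 (its y) x 34 mm high, about 80 g; origin at the centre of its underside. Pinch it across the 42 mm.
- blue_carton: upright carton, 40 x 52 mm, 88 mm high, origin at the centre of its underside; a bystander, leave it standing where it is.
- brown_bottle: upright glass bottle with a screw cap, 51 mm across, 110 mm high, origin at the centre of its underside; a bystander, leave it standing where it is.
- bin: fixed grey metal medicine bin, open at the top, outside 140 (x) x 200 (y) x 70 mm high, walls and floor 5 mm; origin at the centre of its underside, on the table. Its -x side is the front, roughly towards the robot; its lid, hinged along the rear (+x) upper edge, stands open, upright behind the mouth, at the start.
- lid_hinge (a point): point on the lid's hinge, at the middle of the rear upper edge of the bin (in the bin's frame x +70, y 0, z +74 mm); the hinge axis runs along the bin's y.
- lid_handle (a point): middle of the lid's handle: black round tube, 14 mm thick, 78 mm long, parallel to the bin's y, on two arms 50 mm beyond the lid's free edge, 190 mm from the hinge axis: above the lid when open, in front of the bin at 74 mm height when shut. The tube turns freely on its axle, so a gripper pinching it across the bin's x need not tilt as the lid swings.
- lid (a joint): lid angle, rad: 0 shut flat on the bin, 1.65 fully open. An over-centre spring holds it open at the stop (about 1.5 N at the handle starts it forward); below about 1.35 the spring pulls it shut ever harder, about 5 N at the handle near shut, so it slams if let go on the way. Closing faster than 2.5 rad/s (handle at 0.47 m/s) counts as slamming.
Mind the look-alikes: they are no part of the job. Leave any turquoise look-alike of the white_carton alone.

How it is judged:
By the outcome, as a careful person would: the job done as asked, in the order asked, and still so for the second after the job is handed in, with the robot touching nothing.
It also fails if it takes over 64 s, if anything falls off the work surface, if the arm or the gripper's body presses on something with over 40 N, if the wrist force passes 120 N, or if a joint passes its speed limit or range.

## Working session

There is one attempt and no reset: what is moved stays moved. The work goes in short steps, Python scripts to look and compute and a shell command to move; the robot and the scene stay as the last step left them, time stands still between calls to the robot, and variables do not carry over. Pictures are saved under pics/ and viewed, at most 10 in all, crops included, and the job is handed in when it is done.

```bash
mkdir -p pics; ls
cat > h.py <<'E'
import numpy as np,cv2
from cell import robot
def snap(n,f=None):
    s=robot.snapshot(n)
    if f: cv2.imwrite('pics/'+f,s['frame'][:,:,::-1])
    return s
E
python3 - <<'E'
from h import *
for c in ['scene','side']:
    s=snap(c,c+'1.png'); print(c,s['vfov'],s['cx'],s['cy'],{k:v for k,v in s.items() if k not in('frame','vfov','cx','cy')})
    for q in ['white_carton','blue_carton','brown_bottle','bin','lid_handle']:
        print(q,[(round(d['score'],2),np.round(d['rect']).tolist()) for d in robot.find_in(q,c)])
s=robot.state();print(s['eef_pos'],s['eef_rot'])
a=[cv2.imread('pics/%s1.png'%c) for c in('scene','side')]
cv2.imwrite('pics/both.png',cv2.resize(np.vstack(a),(480,600)))
E
```

```text
pics
scene 54.56428933779915 319.90553509536545 200.56222743832063 {'camera_from_world': array([[ 0.85950118, -0.5110988 ,  0.00597871, -0.55568324],
       [ 0.2226841 ,  0.38495918,  0.89566635, -0.13365758],
       [-0.46007556, -0.76849492,  0.44468645, -1.18593619],
       [ 0.        ,  0.        ,  0.        ,  1.        ]])}
white_carton [(0.66, [348.0, 237.0, 384.0, 266.0]), (0.56, [383.0, 261.0, 417.0, 303.0])]
blue_carton [(0.61, [312.0, 209.0, 324.0, 243.0])]
brown_bottle [(0.88, [286.0, 193.0, 304.0, 226.0])]
bin [(0.82, [266.0, 119.0, 324.0, 204.0])]
lid_handle [(0.79, [281.0, 118.0, 323.0, 177.0])]
side 45.74244793608083 315.1056371863788 199.52503048756674 {'camera_from_world': array([[-0.9993643 ,  0.03286656,  0.01381262,  0.56080174],
       [-0.00940197, -0.61669256,  0.78714795, -0.17145067],
       [ 0.03438898,  0.78651769,  0.61660953, -1.21383776],
       [ 0.        ,  0.        ,  0.        ,  1.        ]])}
white_carton [(0.74, [303.0, 156.0, 319.0, 188.0]), (0.55, [305.0, 134.0, 324.0, 160.0])]
blue_carton []
brown_bottle [(0.89, [337.0, 199.0, 357.0, 240.0]), (0.56, [330.0, 179.0, 348.0, 212.0])]
bin [(0.56, [257.0, 217.0, 364.0, 358.0])]
lid_handle [(0.83, [264.0, 215.0, 306.0, 325.0])]
[ 0.20333131 -0.4567645   0.23128021] [-3.14153380e+00 -1.72735141e-05  4.18772332e-01]
```

View pics/scene1.png

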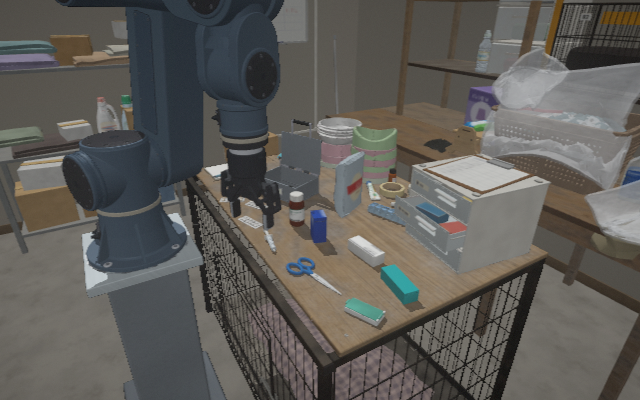

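View pics/side1.png

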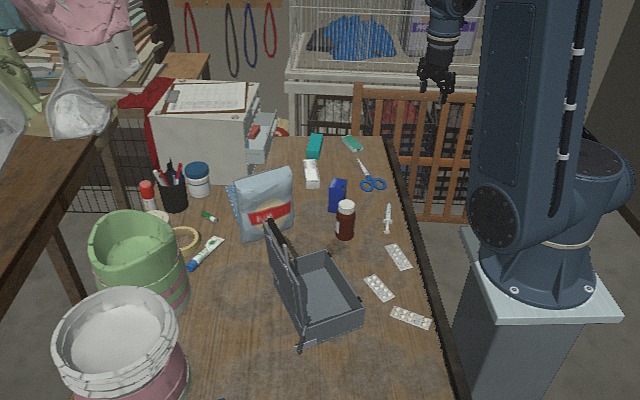

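The scene view shows the white carton at (366,250), with the turquoise look-alike at (400,284), the blue carton at (318,226), the bottle at (296,209) and the bin at (292,180). In the side view the white carton is at (312,174), the bin at (325,295), and the lid stands upright on the left, away from the robot.

```bash
cat >> h.py <<'E'
from scipy.optimize import minimize
from scipy.spatial.transform import Rotation as Ro
def cam(n,s,st=None):
    if n!='wrist': return s['camera_from_world']
    T=np.eye(4);T[:3,:3]=Ro.from_euler('xyz',st['eef_rot']).as_matrix();T[:3,3]=st['eef_pos']
    return np.linalg.inv(T@s['mount'])
def proj(s,C,P):
    p=np.asarray(P)@C[:3,:3].T+C[:3,3]; f=200/np.tan(np.radians(s['vfov'])/2)
    return np.c_[s['cx']+f*p[:,0]/-p[:,2], s['cy']-f*p[:,1]/-p[:,2]]
def unproj(s,C,uv,z):
    f=200/np.tan(np.radians(s['vfov'])/2); R=C[:3,:3]; o=-R.T@C[:3,3]
    d=R.T@np.array([(uv[0]-s['cx'])/f,-(uv[1]-s['cy'])/f,-1]); return o+d*(z-o[2])/d[2]
def box(x0,x1,y0,y1,z0,z1): return np.array([[a,b,c] for a in(x0,x1) for b in(y0,y1) for c in(z0,z1)])
def place(p,P):
    c,s=np.cos(p[2]),np.sin(p[2]); return P@np.array([[c,s,0],[-s,c,0],[0,0,1]])+[p[0],p[1],0]
W=[box(-.021,.021,-.0575,.0575,0,.034)]
BL=box(-.02,.02,-.026,.026,0,.088)
def bin_parts(a=1.65):
    L=box(-.140,0,-.1,.1,-.004,.002); H=box(-.197,-.183,-.039,.039,-.007,.007)
    c,s=np.cos(a),np.sin(a); R=np.array([[c,0,s],[0,1,0],[-s,0,c]])
    return [box(-.07,.07,-.1,.1,0,.07)]+[Q@R.T+[.07,0,.074] for Q in(L,H)]
def rend(s,C,p,parts):
    m=np.zeros((400*4,640*4),np.uint8)
    for P in parts:
        h=cv2.convexHull(proj(s,C,place(p,P)).astype(np.float32))
        cv2.fillConvexPoly(m,np.round((h+.5)*4).astype(int),1)
    return cv2.resize(m*255,(640,400),interpolation=cv2.INTER_AREA)/255.
def fit(views,parts,p0,d=(.02,.02,.3)):
    def cost(p):
        t=0
        for s,C,m in views:
            r=rend(s,C,p,parts); t+=1-np.minimum(r,m).sum()/np.maximum(r,m).sum()
        return t/len(views)
    b=None
    for dy in (-1,0,1):
        q=np.array(p0)+[0,0,dy*d[2]]
        sx=np.vstack([q,q+[d[0],0,0],q+[0,d[1],0],q+[0,0,d[2]]])
        r=minimize(cost,q,method='Nelder-Mead',options=dict(initial_simplex=sx,xatol=1e-4,fatol=1e-4))
        if b is None or r.fun<b.fun: b=r
    return b.x,b.fun
E
python3 - <<'E'
from h import *
S={}
V={'white_carton':[], 'bin':[], 'blue_carton':[], 'brown_bottle':[]}
for c in ['scene','side']:
    s=snap(c); C=cam(c,s)
    for q in V:
        for d in robot.silhouettes(q,c):
            m=d['pixels']; v,u=np.nonzero(m); 
            col=s['frame'][m].mean(0)
            print(c,q,round(d['score'],2),np.round(d['rect']),col.round(),unproj(s,C,(u.mean(),v.mean()),.02).round(3))
            V[q].append((s,C,m.astype(float),c,col,d['score']))
w=[v[:3] for v in V['white_carton'] if v[4].min()>110]
s,C,m=w[0]; v,u=np.nonzero(m); p=unproj(s,C,(u.mean(),v.mean()),.02)
for ww in [w]+[[x] for x in w]: print('white',fit(ww,W,[p[0],p[1],0]))
b=[v[:3] for v in V['bin'] if v[5]>.4]
s,C,m=b[0]; v,u=np.nonzero(m); p=unproj(s,C,(u.mean(),v.mean()),.05)
for ww in [b]+[[x] for x in b]: print('bin',fit(ww,bin_parts(),[.5,.12,0]))
E
```

```text
scene white_carton 0.83 [348. 236. 386. 268.] [159. 158. 155.] [ 0.561 -0.403  0.02 ]
scene white_carton 0.62 [383. 261. 417. 302.] [ 52. 131. 131.] [ 0.544 -0.566  0.02 ]
scene bin 0.59 [266. 120. 322. 202.] [82. 85. 88.] [0.711 0.311 0.02 ]
scene blue_carton 0.79 [310. 208. 327. 243.] [ 54.  66. 113.] [ 0.515 -0.206  0.02 ]
scene blue_carton 0.24 [286. 193. 304. 229.] [113. 104.  99.] [ 0.509 -0.067  0.02 ]
scene brown_bottle 0.96 [289. 191. 301. 227.] [113. 104.  99.] [ 0.509 -0.067  0.02 ]
side white_carton 0.63 [306. 135. 325. 158.] [ 45. 130. 128.] [ 0.544 -0.559  0.02 ]
side white_carton 0.56 [305. 158. 322. 193.] [173. 174. 167.] [ 0.56  -0.391  0.02 ]
side bin 0.69 [262. 219. 363. 358.] [83. 87. 89.] [0.57  0.088 0.02 ]
side blue_carton 0.91 [328. 180. 351. 211.] [ 48.  62. 115.] [ 0.489 -0.286  0.02 ]
side brown_bottle 0.62 [338. 200. 358. 238.] [104.  87.  78.] [ 0.471 -0.169  0.02 ]
side brown_bottle 0.22 [325. 179. 348. 210.] [ 53.  66. 115.] [ 0.487 -0.293  0.02 ]
white (array([ 0.56132124, -0.39745783,  0.06509708]), np.float64(0.08575306582464282))
white (array([ 0.56373577, -0.39533963,  0.05395308]), np.float64(0.054329665576252406))
white (array([ 0.5599053 , -0.39837733,  0.06835249]), np.float64(0.07994049220010757))
bin (array([0.56512731, 0.11182808, 0.38940335]), np.float64(0.1318065887697697))
bin (array([0.56619731, 0.11391323, 0.36837292]), np.float64(0.18968476849496774))
bin (array([0.56496664, 0.11026154, 0.39248218]), np.float64(0.06707745466943982))
```

```bash
cat > go.py <<'E'
import sys
from h import *
def go(x,y,z,yaw):
    s=robot.state();R=Ro.from_euler('xyz',s['eef_rot']);p=np.array(s['eef_pos'])
    d=R.inv().apply(np.array([x,y,z])-p); t=-(yaw-s['eef_rot'][2]); t=(t+np.pi/2)%np.pi-np.pi/2 if abs(t)>np.pi else t
    print('shift',d.round(4),'turn',round(t,3),'rows',round(np.linalg.norm(d)/.0417,1),round(abs(t)/.125,1),'t',round(s['time_s'],2))
if __name__=='__main__': go(*map(float,sys.argv[1:5]))
E
python3 go.py .561 -.397 .2 1.636
python3 - <<'E'
from h import *
for c in ['scene','side']:
    s=snap(c);C=cam(c,s)
    for n,uv,z in [('bagbase',(348,214),0),('bluetop',(318,212),.088),('botttop',(296,194),.11)] if c=='scene' else [('bagbase',(262,240),0),('bluetop',(340,184),.088),('botttop',(347,204),.11)]: print(c,n,unproj(s,C,uv,z).round(3))
E
```

```text
shift [0.3511 0.0908 0.0313] turn -1.217 rows 8.7 9.7 t 1.1
scene bagbase [ 0.666 -0.161 -0.   ]
scene bluetop [ 0.498 -0.237  0.088]
scene botttop [ 0.478 -0.13   0.11 ]
side bagbase [ 0.701 -0.112  0.   ]
side bluetop [ 0.484 -0.244  0.088]
side botttop [ 0.476 -0.126  0.11 ]
```

```bash
python3 -m creep '.085 .035 .009 .003 -.125; .085 .07 .018 .006 -.25; .085 .105 .027 .009 -.375; .085 .14 .036 .012 -.5; .085 .175 .045 .015 -.61' 40; python3 go.py .561 -.397 .2 1.636
```

```text
time_s: 1.62
eef_pos: [0.3832, -0.4262, 0.2162]
eef_rot: [3.141, 0.0, 1.035]
wrist_force: [-0.1, 0.2, -0.0]
finger_gap: 0.0847
finger_force: 0.0
shift [0.1158 0.138  0.0163] turn -0.601 rows 4.3 4.8 t 1.62
```

```bash
python3 -m creep '.085 .024 .028 .003 -.12; .085 .047 .056 .006 -.24; .085 .07 .083 .01 -.36; .085 .093 .11 .013 -.48; .085 .116 .138 .016 -.6'; python3 -m creep '.085 0 0 0 0'
python3 - <<'E'
from h import *
st=robot.state(); s=snap('wrist','w1.png'); C=cam('wrist',s,st); print(st['eef_pos'],st['eef_rot'],s['vfov'])
for d in robot.silhouettes('white_carton','wrist'):
    m=d['pixels']; print(d['score'],d['rect'],s['frame'][m].mean(0))
    if s['frame'][m].mean(0).min()>100: print(fit([(s,C,m.astype(float))],W,[.561,-.397,.065]))
E
```

```text
time_s: 2.03
eef_pos: [0.5612, -0.3978, 0.2001]
eef_rot: [3.142, 0.0, 1.635]
wrist_force: [0.1, -0.8, 1.3]
finger_gap: 0.0854
finger_force: 0.0
time_s: 2.12
eef_pos: [0.5643, -0.3962, 0.1973]
eef_rot: [-3.141, -0.002, 1.64]
wrist_force: [-2.2, 0.0, -0.2]
finger_gap: 0.0848
finger_force: 0.0
[ 0.56432768 -0.39618682  0.19732045] [-3.14060991e+00 -2.23382780e-03  1.64047997e+00] 58.034654779280494
0.85 [260.9, 260.1, 325.8, 377.6] [  5.44842954 184.51825127 183.6733871 ]
0.67 [296.2, 102.3, 345.1, 235.5] [237.05820611 235.65807888 234.74586514]
(array([ 0.56134861, -0.39629237,  0.07833917]), np.float64(0.02030971812599114))
```

View pics/w1.png

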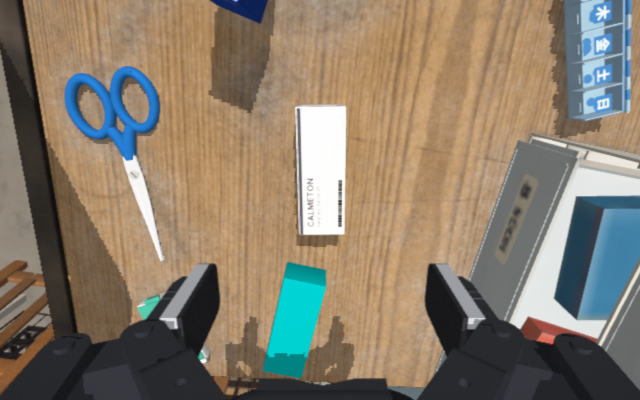

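The wrist view puts the white carton at (320,170), midway between the fingers, and the turquoise one nearer the camera's bottom edge at (297,320). The drawers on the right leave enough clearance.

```bash
python3 go.py .5613 -.3963 .007 1.645; python3 -m creep '.07 0 -.001 .035 0; .068 0 -.001 .07 0; .066 0 -.001 .105 0; .065 0 -.001 .135 0; .065 0 -.001 .155 0'; python3 go.py .5613 -.3963 .007 1.645
```

```text
shift [0.0013 0.0011 0.1919] turn -0.015 rows 4.6 0.1 t 2.22
time_s: 2.63
eef_pos: [0.5562, -0.3983, 0.0428]
eef_rot: [-3.139, -0.002, 1.626]
wrist_force: [-0.6, 0.1, -0.2]
finger_gap: 0.065
finger_force: 0.0
shift [0.0017 0.0053 0.0358] turn -0.019 rows 0.9 0.1 t 2.63
```

```bash
python3 -m creep '.065 0 .001 .02 -.01; .065 0 .001 .037 -.01; .065 0 .001 .037 -.01; .065 0 .001 .037 -.01'; python3 go.py .5613 -.3963 .007 1.645
```

```text
time_s: 2.97
eef_pos: [0.5584, -0.3987, 0.0086]
eef_rot: [-3.141, -0.001, 1.637]
wrist_force: [-0.8, -0.2, -0.4]
finger_gap: 0.0648
finger_force: 0.0
shift [0.0022 0.0031 0.0016] turn -0.008 rows 0.1 0.1 t 2.97
```

```bash
python3 -m creep '.03 .002 .003 .001 0; .03 .002 .003 .001 0; .03 .002 .003 .001 0; .03 .002 .003 .001 0; .03 .002 .003 .001 0' 30; python3 -m creep '.03 0 0 -.02 0; .03 0 0 -.06 0; .03 0 0 -.1 0; .03 0 0 -.14 0; .03 0 0 -.18 0'; python3 go.py .565 .111 .23 1.96
```

```text
time_s: 3.38
eef_pos: [0.5634, -0.3968, 0.0091]
eef_rot: [3.139, 0.001, 1.639]
wrist_force: [-0.9, 1.8, 8.1]
finger_gap: 0.0416
finger_force: 31.4
time_s: 3.8
eef_pos: [0.5622, -0.3961, 0.1903]
eef_rot: [3.141, 0.001, 1.639]
wrist_force: [1.3, -0.7, -1.4]
finger_gap: 0.041
finger_force: 30.9
shift [ 0.5057  0.0373 -0.0401] turn -0.321 rows 12.2 2.6 t 3.8
```

```bash
python3 -m creep '.03 .02 -.01 -.03 0; .03 .055 -.02 -.05 0; .03 .095 -.03 -.06 0; .03 .135 -.04 -.06 0; .03 .175 -.044 -.06 0'; python3 -m creep '.03 .04 0 0 -.06; .03 .08 0 0 -.12; .03 .12 0 0 -.18; .03 .15 0 0 -.24; .03 .17 0 0 -.3'; python3 -m creep '.03 0 0 0 -.02; .03 0 0 0 -.02'
python3 - <<'E'
from h import *
st=robot.state(); s=snap('wrist','w2.png'); C=cam('wrist',s,st); print(st['eef_pos'],st['eef_rot'])
V=[(s,C,'wrist')]
for c in('scene','side'):
    s=snap(c);V.append((s,cam(c,s),c))
for s,C,c in V:
    for d in robot.silhouettes('bin',c)[:1]:
        m=d['pixels']; print(c,d['score'],d['rect'],fit([(s,C,m.astype(float))],bin_parts(),[.565,.111,.39],(.02,.02,.1)))
    for d in robot.silhouettes('lid_handle',c)[:1]: print(c,d['score'],d['rect'])
cv2.imwrite('pics/w2.png',V[0][0]['frame'][:,:,::-1])
E
```

```text
time_s: 4.22
eef_pos: [0.5056, -0.2236, 0.249]
eef_rot: [3.139, 0.001, 1.638]
wrist_force: [0.0, 0.2, -1.8]
finger_gap: 0.0411
finger_force: 30.9
time_s: 4.63
eef_pos: [0.4946, -0.0524, 0.2484]
eef_rot: [3.14, 0.0, 1.943]
wrist_force: [0.5, -0.2, 0.0]
finger_gap: 0.0412
finger_force: 30.8
time_s: 4.8
eef_pos: [0.4951, -0.0543, 0.2482]
eef_rot: [3.14, 0.001, 1.962]
wrist_force: [1.1, -0.6, -0.8]
finger_gap: 0.0413
finger_force: 30.9
[ 0.49514833 -0.05427653  0.24816085] [3.14043986e+00 7.63297122e-04 1.96159978e+00]
wrist 0.65 [371.2, 1.8, 638.3, 160.8] (array([0.56062397, 0.11223336, 0.39873379]), np.float64(0.011320369788813012))
wrist 0.92 [543.7, 0.0, 640.0, 159.8]
scene 0.57 [254.7, 121.9, 322.7, 201.3] (array([0.565375  , 0.11378527, 0.35215498]), np.float64(0.24041693221670757))
scene 0.77 [281.8, 124.0, 322.6, 175.4]
side 0.98 [260.5, 218.9, 364.7, 358.3] (array([0.56384412, 0.11162926, 0.39097557]), np.float64(0.07212100817900913))
side 0.92 [263.4, 215.6, 305.3, 328.9]
```

View pics/w2.png

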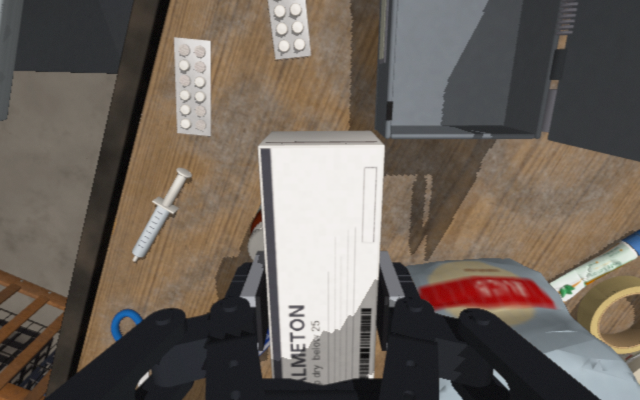

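The carton is held straight between the pads. The bin mouth, at (470,65), is aligned with the image axes, so the yaw is right.

```bash
python3 go.py .553 .108 .20 1.966
```

```text
shift [0.1296 0.1154 0.0472] turn -0.008 rows 4.3 0.1 t 5.25
```

```bash
python3 -m creep '.03 .03 .025 0 0; .03 .06 .053 0 0; .03 .09 .08 0 0; .03 .115 .105 0 0; .03 .13 .115 0 0'; python3 -m creep '.03 0 0 .03 0; .03 0 0 .07 0; .03 0 0 .11 0; .03 0 0 .13 0; .03 0 0 .13 0'; python3 go.py .553 .108 .017 1.966
```

```text
time_s: 5.67
eef_pos: [0.5534, 0.1119, 0.2467]
eef_rot: [3.142, -0.001, 1.96]
wrist_force: [0.7, -0.1, -0.9]
finger_gap: 0.0415
finger_force: 31.0
time_s: 6.08
eef_pos: [0.5495, 0.108, 0.1127]
eef_rot: [-3.134, -0.001, 1.958]
wrist_force: [-0.6, 0.1, -1.4]
finger_gap: 0.0416
finger_force: 31.0
shift [-0.0015  0.0039  0.0957] turn -0.008 rows 2.3 0.1 t 6.08
```

```bash
python3 -m creep '.03 0 .002 .03 0; .03 0 .002 .06 0; .03 0 .002 .085 0; .03 0 .002 .096 0; .03 0 .002 .098 0';python3 -m creep '.03 0 0 0 0; .03 0 0 0 0'
```

```text
time_s: 6.5
eef_pos: [0.5538, 0.1093, 0.0187]
eef_rot: [-3.14, -0.0, 1.959]
wrist_force: [-0.7, -0.2, -1.1]
finger_gap: 0.0417
finger_force: 31.0
time_s: 6.67
eef_pos: [0.5555, 0.1097, 0.0212]
eef_rot: [3.139, 0.0, 1.959]
wrist_force: [0.7, 0.5, -0.5]
finger_gap: 0.0414
finger_force: 31.0
```

```bash
python3 -m creep '.03 0 0 .002 0; .03 0 0 .003 0; .03 0 0 .003 0';python3 -m creep '.03 0 0 .002 0; .03 0 0 .002 0; .03 0 0 .002 0'
```

```text
time_s: 6.92
eef_pos: [0.5546, 0.1096, 0.0169]
eef_rot: [3.141, 0.0, 1.959]
wrist_force: [-0.4, -0.1, -1.5]
finger_gap: 0.0417
finger_force: 31.0
time_s: 7.17
eef_pos: [0.5541, 0.1095, 0.0143]
eef_rot: [-3.141, -0.0, 1.959]
wrist_force: [-0.2, -0.0, 0.3]
finger_gap: 0.0414
finger_force: 31.0
```

```bash
python3 -m creep '.06 0 0 0 0; .06 0 0 0 0; .06 0 0 0 0; .06 0 0 0 0'; python3 -m creep '.06 0 0 -.03 0; .06 0 0 -.07 0; .06 0 0 -.11 0; .06 0 0 -.15 0; .06 0 0 -.19 0';  python3 -m creep '.06 -.03 0 -.03 0; .06 -.06 0 -.06 0; .06 -.09 0 -.09 0; .06 -.12 0 -.11 0; .06 -.12 0 -.11 0'; python3 -m creep '.06 0 0 0 0'
python3 - <<'E'
from h import *
st=robot.state(); s=snap('wrist','w3.png'); C=cam('wrist',s,st); print(st['eef_pos'],st['eef_rot'])
for q in('bin','lid','white_carton'):
  for d in robot.silhouettes(q,'wrist')[:2]:
    print(q,d['score'],d['rect'])
    if q=='white_carton': 
        P=[W[0]+[0,0,.005]];print(fit([(s,C,d['pixels'].astype(float))],P,[.553,.108,.395]))
for p in ([.5625,.112,.395],):
    for a in (1.6,1.65,1.7): print(a,proj(s,C,place(p,np.array([[.07-.19*np.cos(a),y,.074+.19*np.sin(a)] for y in(-.039,.039)]))).round(0).tolist())
E
```

```text
time_s: 7.5
eef_pos: [0.5579, 0.1104, 0.0163]
eef_rot: [3.134, 0.001, 1.959]
wrist_force: [12.9, 4.9, 8.8]
finger_gap: 0.06
finger_force: 4.1
time_s: 7.92
eef_pos: [0.5538, 0.1094, 0.2066]
eef_rot: [3.141, 0.0, 1.959]
wrist_force: [1.2, -0.5, -0.0]
finger_gap: 0.0599
finger_force: 0.0
time_s: 8.33
eef_pos: [0.602, -0.006, 0.3186]
eef_rot: [3.136, 0.004, 1.955]
wrist_force: [-1.0, -1.5, -0.3]
finger_gap: 0.0598
finger_force: 0.0
time_s: 8.42
eef_pos: [0.6006, -0.0029, 0.3151]
eef_rot: [3.14, 0.001, 1.956]
wrist_force: [0.1, 0.8, -0.0]
finger_gap: 0.06
finger_force: 0.0
[ 0.60059567 -0.00293353  0.31505934] [3.13967869e+00 7.71742263e-04 1.95648600e+00]
bin 0.72 [256.3, 0.0, 536.8, 161.8]
lid 0.75 [393.7, 0.0, 537.5, 164.6]
white_carton 0.89 [299.1, 0.0, 341.1, 94.2]
(array([0.55128936, 0.10994108, 0.39102681]), np.float64(0.026134434592284372))
1.6 [[490.0, 71.0], [515.0, -117.0]]
1.65 [[509.0, 70.0], [535.0, -116.0]]
1.7 [[526.0, 70.0], [555.0, -115.0]]
```

View pics/w3.png

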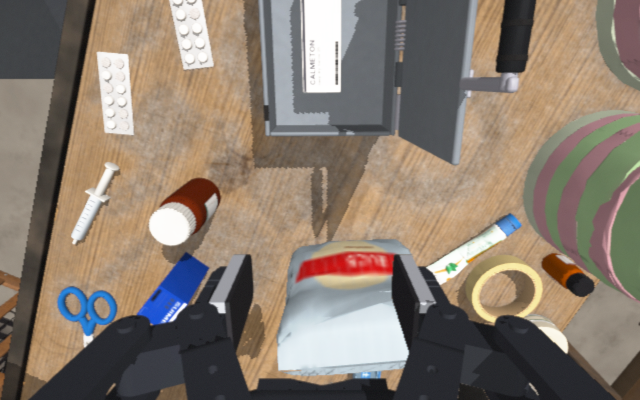

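The carton lies flat in the bin at (322,45) and both bystanders are still standing. The handle's near end is at (511,70), which matches the model's prediction.

```bash
python3 go.py .641 .1447 .315 1.966;  python3 -m creep '.05 .035 -.005 0 0; .05 .07 -.01 0 0; .05 .11 -.014 0 0; .05 .145 -.018 0 0; .05 .152 -.019 0 -.01'; python3 -m creep '.05 0 0 0 0; .05 0 0 0 0'; python3 go.py .641 .1447 .245 1.966
```

```text
shift [ 0.1186  0.0941 -0.0016] turn -0.006 rows 3.6 0.0 t 8.62
time_s: 9.03
eef_pos: [0.5214, 0.1363, 0.3143]
eef_rot: [-3.141, -0.001, 1.973]
wrist_force: [-0.1, -0.5, 0.4]
finger_gap: 0.0498
finger_force: 0.0
time_s: 9.2
eef_pos: [0.5239, 0.1325, 0.3141]
eef_rot: [-3.141, 0.0, 1.971]
wrist_force: [0.3, -0.3, 1.0]
finger_gap: 0.0497
finger_force: 0.0
shift [-0.0343  0.1126  0.069 ] turn 0.005 rows 3.3 0.0 t 9.2
```

```bash
python3 -m creep '.05 -.01 .03 0 0; .05 -.02 .06 0 0; .05 -.03 .09 0 0; .05 -.034 .112 0 0; .05 -.034 .112 0 0'; python3 -m creep '.05 0 0 0 0; .05 0 0 0 0'
python3 - <<'E'
from h import *
from go import go
go(.641,.1447,.245,1.966)
for i in range(3): snap('side'); print(robot.state()['eef_pos'])
for c in('scene','side'):
    s=snap(c,c+'4.png'); C=cam(c,s); st=robot.state()
    R=Ro.from_euler('xyz',st['eef_rot']).as_matrix()
    print(c,proj(s,C,place([.5625,.112,.395],np.array([[.085,y,.263] for y in(-.039,.039)]))).round(1).tolist(),proj(s,C,np.array(st['eef_pos'])[None]).round(1))
a=cv2.imread('pics/side4.png')[170:370,180:440]; b=cv2.imread('pics/scene4.png')[80:240,200:408]
cv2.imwrite('pics/c4.png',np.hstack([cv2.resize(a,(520,400)),cv2.resize(b,(260,200))[:, :] if 0 else cv2.resize(b,(280,400))]))
E
```

```text
time_s: 9.62
eef_pos: [0.6442, 0.143, 0.3106]
eef_rot: [-3.138, -0.0, 1.967]
wrist_force: [-0.3, 0.1, -0.3]
finger_gap: 0.0497
finger_force: 0.0
time_s: 9.78
eef_pos: [0.6409, 0.1431, 0.3138]
eef_rot: [-3.141, -0.0, 1.968]
wrist_force: [-0.5, -0.5, 0.3]
finger_gap: 0.05
finger_force: 0.0
shift [0.0014 0.0008 0.0688] turn 0.002 rows 1.7 0.0 t 9.78
[0.6404994  0.14327532 0.31450956]
[0.64031085 0.1434154  0.31495756]
[0.64028615 0.14353551 0.31521614]
scene [[307.7, 123.3], [291.8, 120.0]] [[299.3 107.9]]
side [[271.1, 218.4], [285.6, 243.2]] [[277.5 209.2]]
```

View pics/c4.png

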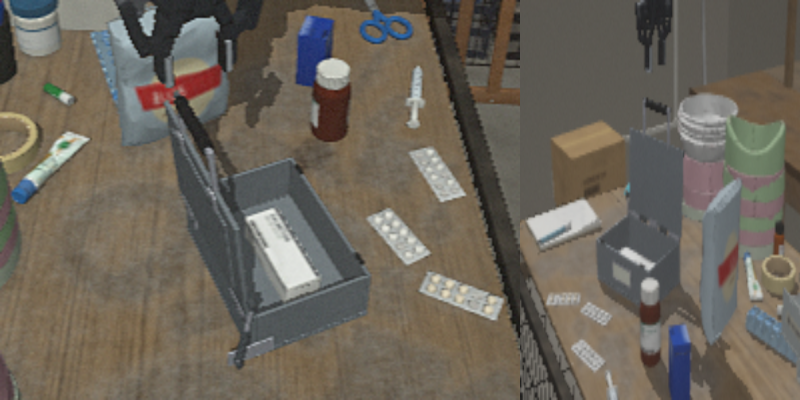

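The handle's black tube runs from about (269,218) to (286,245) in the side view, as predicted, and the gripper is above it. Next I descend and pinch.

```bash
python3 -m creep '.05 0 0 .025 0; .05 0 0 .05 0; .05 0 0 .067 0; .05 0 0 .067 0; .05 0 0 .067 0'; python3 -m creep '.01 0 0 0 0; .01 0 0 0 0; .01 0 0 0 0; .01 0 0 0 0; .01 0 0 0 0' 40;python3 -m creep '.005 0 0 0 0; .005 0 0 0 0'
```

```text
time_s: 10.45
eef_pos: [0.6402, 0.1438, 0.2478]
eef_rot: [-3.141, -0.0, 1.969]
wrist_force: [-0.2, 0.7, 0.9]
finger_gap: 0.05
finger_force: 0.0
time_s: 10.87
eef_pos: [0.6418, 0.1442, 0.2487]
eef_rot: [3.139, 0.0, 1.969]
wrist_force: [1.6, 1.3, 5.7]
finger_gap: 0.0125
finger_force: 39.0
time_s: 11.03
eef_pos: [0.6417, 0.1443, 0.2487]
eef_rot: [3.139, 0.0, 1.969]
wrist_force: [2.0, 1.5, 6.0]
finger_gap: 0.0125
finger_force: 39.0
```

Run:
```python
import numpy as np
a=1.65
for n,st in enumerate([.07]*5+[.05]):
    b=a; 
    for i in range(5):
        b-= st
        print(f"{b:.2f}: {-.19*(np.cos(b)-np.cos(a)):.4f} {.19*(np.sin(a)-np.sin(b)):.4f}",end=' | ')
        if b<-.02: break
    print(); a=b
```

```text
1.58: -0.0133 -0.0006 | 1.51: -0.0266 -0.0002 | 1.44: -0.0398 0.0010 | 1.37: -0.0529 0.0032 | 1.30: -0.0659 0.0063 | 
1.23: -0.0127 0.0040 | 1.16: -0.0250 0.0089 | 1.09: -0.0370 0.0146 | 1.02: -0.0486 0.0212 | 0.95: -0.0597 0.0285 | 
0.88: -0.0105 0.0081 | 0.81: -0.0205 0.0169 | 0.74: -0.0298 0.0264 | 0.67: -0.0384 0.0366 | 0.60: -0.0463 0.0473 | 
0.53: -0.0071 0.0112 | 0.46: -0.0134 0.0229 | 0.39: -0.0189 0.0350 | 0.32: -0.0235 0.0475 | 0.25: -0.0273 0.0603 | 
0.18: -0.0028 0.0130 | 0.11: -0.0048 0.0261 | 0.04: -0.0058 0.0394 | -0.03: -0.0058 0.0527 | 
-0.08: 0.0005 0.0095 |
```

```bash
python3 -m creep '.005 0 -.0133 -.0006 0; .005 0 -.0266 0 0; .005 0 -.0398 .001 0; .005 0 -.0529 .0032 0; .005 0 -.0659 .0063 0'; python3 -m creep '.005 0 0 0 0; .005 0 0 0 0'
```

```text
time_s: 11.45
eef_pos: [0.5799, 0.1187, 0.2421]
eef_rot: [3.14, -0.0, 1.969]
wrist_force: [-2.7, 2.9, 2.9]
finger_gap: 0.0125
finger_force: 39.1
time_s: 11.62
eef_pos: [0.5799, 0.1187, 0.242]
eef_rot: [3.141, -0.0, 1.969]
wrist_force: [-4.5, 3.7, 9.2]
finger_gap: 0.0121
finger_force: 41.2
```

```bash
python3 -m creep '.005 0 -.0127 .004 0; .005 0 -.025 .0089 0; .005 0 -.037 .0146 0; .005 0 -.0486 .0212 0; .005 0 -.0597 .0285 0'; python3 -m creep '.005 0 -.0105 .0081 0; .005 0 -.0205 .0169 0; .005 0 -.0298 .0264 0; .005 0 -.0384 .0366 0; .005 0 -.0463 .0473 0'; python3 -m creep '.005 0 0 0 0; .005 0 0 0 0'
```

```text
time_s: 12.03
eef_pos: [0.5247, 0.0958, 0.213]
eef_rot: [3.141, -0.001, 1.969]
wrist_force: [-6.7, 5.8, 3.7]
finger_gap: 0.0122
finger_force: 40.8
time_s: 12.45
eef_pos: [0.4818, 0.0781, 0.1648]
eef_rot: [-3.141, -0.002, 1.969]
wrist_force: [-3.9, 9.0, -4.7]
finger_gap: 0.0122
finger_force: 40.0
time_s: 12.62
eef_pos: [0.4817, 0.078, 0.1646]
eef_rot: [-3.14, -0.002, 1.969]
wrist_force: [-7.1, 8.3, -1.9]
finger_gap: 0.0123
finger_force: 40.5
```

```bash
python3 -m creep '.005 .001 -.0071 .0112 0; .005 .002 -.0134 .0229 0; .005 .002 -.0189 .035 0; .005 .002 -.0235 .0475 0; .005 .002 -.0273 .0603 0'; python3 -m creep '.005 0 -.0018 .008 0; .005 0 -.0032 .016 0; .005 0 -.0044 .024 0; .005 0 -.0052 .032 0; .005 0 -.0057 .039 0'; python3 -m creep '.005 0 0 0 0; .005 0 0 0 0'
```

```text
time_s: 13.03
eef_pos: [0.4572, 0.0681, 0.1046]
eef_rot: [3.142, 0.001, 1.968]
wrist_force: [5.3, -2.9, -5.3]
finger_gap: 0.012
finger_force: 40.2
time_s: 13.45
eef_pos: [0.4522, 0.0661, 0.0656]
eef_rot: [3.141, 0.001, 1.969]
wrist_force: [5.4, -4.3, -5.4]
finger_gap: 0.0126
finger_force: 40.3
time_s: 13.62
eef_pos: [0.4522, 0.0662, 0.0657]
eef_rot: [3.141, 0.001, 1.969]
wrist_force: [3.5, -5.0, -5.0]
finger_gap: 0.0122
finger_force: 40.3
```

```bash
python3 -m creep '.005 0 0 .002 0; .005 0 0 .004 0; .005 0 0 .005 0; .005 0 0 .005 0'; python3 -m creep '.005 0 0 .001 0; .005 0 0 .002 0; .005 0 0 .002 0; .005 0 0 .002 0'
```

```text
time_s: 13.95
eef_pos: [0.4524, 0.0662, 0.0626]
eef_rot: [3.14, 0.002, 1.969]
wrist_force: [-11.1, -7.3, 34.2]
finger_gap: 0.0124
finger_force: 44.5
time_s: 14.28
eef_pos: [0.4526, 0.0661, 0.0614]
eef_rot: [3.139, 0.002, 1.968]
wrist_force: [-17.6, -8.6, 51.3]
finger_gap: 0.0125
finger_force: 47.1
```

```bash
python3 -m creep '.005 0 0 -.002 0; .005 0 0 -.0035 0; .005 0 0 -.0035 0; .005 0 0 -.0035 0'
python3 - <<'E'
from h import *
s=snap('side'); C=cam('side',s); print(robot.state()['wrist_force'])
for a in (0,.06): print([proj(s,C,place([.5625,.112,.395],np.array([[.07-r*np.cos(a),y,.074+r*np.sin(a)] for r,y in((.14,-.1),(.14,.1),(.19,-.039),(.19,.039))]))).round(0).tolist()])
cv2.imwrite('pics/s5.png',cv2.resize(s['frame'][200:380,240:480,::-1],(800,600),interpolation=cv2.INTER_CUBIC))
E
```

```text
time_s: 14.62
eef_pos: [0.4522, 0.0661, 0.0626]
eef_rot: [3.141, 0.001, 1.968]
wrist_force: [3.5, -5.0, -5.2]
finger_gap: 0.0124
finger_force: 41.2
[ 3.49659324 -5.04396993 -5.09556908]
[[[326.0, 246.0], [366.0, 306.0], [356.0, 257.0], [372.0, 279.0]]]
[[[326.0, 244.0], [366.0, 303.0], [356.0, 253.0], [372.0, 276.0]]]
```

View pics/s5.png

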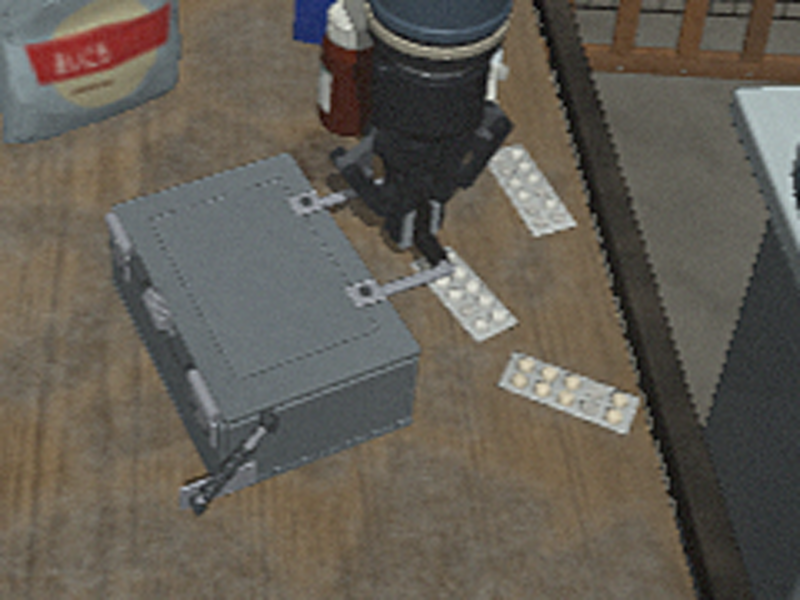

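The lid looks shut flat on the bin, with the handle held at (430,240). I'll seat it lightly before releasing.

```bash
python3 -m creep '.005 0 0 .0005 0; .005 0 0 .001 0; .005 0 0 .0015 0; .005 0 0 .0015 0; .005 0 0 .0015 0'
```

```text
time_s: 15.08
eef_pos: [0.4524, 0.0661, 0.062]
eef_rot: [3.14, 0.001, 1.969]
wrist_force: [-5.6, -6.1, 19.1]
finger_gap: 0.0122
finger_force: 43.6
```

```bash
python3 -m creep '.035 0 0 0 0; .035 0 0 0 0; .035 0 0 0 0; .035 0 0 0 0' ; python3 -m creep '.035 0 0 -.015 0; .035 0 0 -.035 0; .035 0 0 -.07 0; .035 0 0 -.11 0; .035 0 0 -.15 0'; python3 -m creep '.035 0 -.04 0 0; .035 0 -.06 0 0; .035 0 -.06 0 0'
python3 - <<'E'
from h import *
a=snap('side')['frame'][130:380,200:480,::-1]; b=snap('scene')['frame'][110:280,230:430,::-1]
cv2.imwrite('pics/f.png',np.hstack([cv2.resize(a,(448,400)),cv2.resize(b,(350,400))])); print(robot.state()['wrist_force'])
E
```

```text
time_s: 15.42
eef_pos: [0.4515, 0.0666, 0.0609]
eef_rot: [3.142, -0.0, 1.969]
wrist_force: [0.8, -0.8, 0.4]
finger_gap: 0.0351
finger_force: 0.0
time_s: 15.83
eef_pos: [0.4506, 0.0664, 0.2124]
eef_rot: [-3.141, -0.0, 1.969]
wrist_force: [1.1, -0.6, -0.1]
finger_gap: 0.0346
finger_force: 0.0
time_s: 16.08
eef_pos: [0.394, 0.0424, 0.2119]
eef_rot: [3.141, 0.0, 1.968]
wrist_force: [0.1, -0.5, -0.3]
finger_gap: 0.035
finger_force: 0.0
[ 0.70605154 -0.14669851  0.40426795]
```

View pics/f.png

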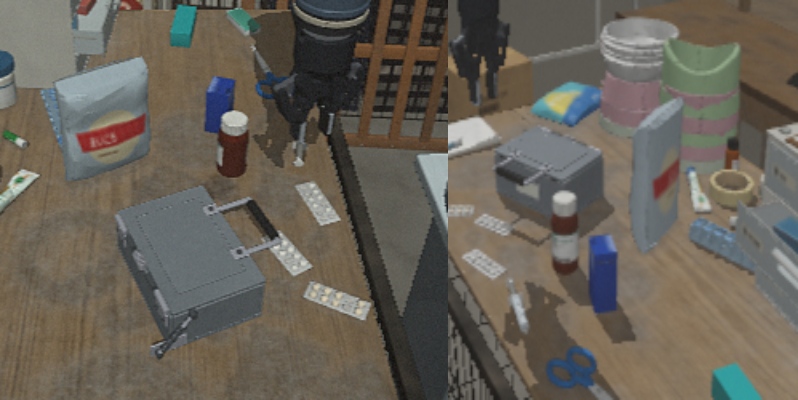

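The lid is shut flat at (190,260), the handle is released at (262,220), and the bottle and blue carton are still standing.

```bash
python3 -c "
from cell import robot
print(robot.hand_in())"
```

```text
the job is handed in; nothing more can be done
None
```

The white carton lies flat in the bin, the lid was held by its handle all the way down and is shut, and the blue carton and bottle still stand where they were; the job was handed in at about 16 s.

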